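# Swing the extraction hood over the perforated work box and lock it

## Task

Lift the sprung plunger of the fume-extraction arm's swivel mount by its plain round knob, swing the head round until the clear hood hangs over the box with the perforated top (not over the open white housing), and let the plunger drop fully home in the slot there. Let go of the knob.

Things in the scene. Friction and masses are not known exactly. Their poses are not given: they have to be found in the camera images.
- swivel_mount: Fixed round grey foot, 256 mm across; origin on the vertical swivel axis at table height. Its aluminium quadrant (top 34 mm up) has three radial index slots, 100 mm from the axis, at -135, -90 and -45 degrees about its z from its x axis; each 16 mm wide, flaring to 26 mm at the top. The column on the axis (78 mm across) bears a lobed star knob on top (194 mm up): a mere clamp, not used.
- knob_mid (a point): Centre of the plunger's plain round black knob, 32 mm across, 34 mm high, upright; 105 mm above the table when home, 100 mm from the swivel axis, on a lug of the head at right angles to the duct. 18 mm of bare stem below it. The knob spins freely on its stem, so a gripper may keep its yaw. Carrying the knob in an arc about the swivel axis turns the head (about 2 N).
- plunger (a joint): Lift of the plunger in m: 0 fully home, 0.016 its round nose just clear of the quadrant, 0.026 upper stop. Spring and weight press it down with about 6 N (home) to 10 N (stop). Let go, it drops into a slot if within about 10 mm of the slot's middle, else rests on the quadrant. It starts home in the middle slot.
- hood_mouth (a point): Centre of the mouth of the clear round hood (120 mm across) that faces down, 108 mm above the table, 225 mm from the swivel axis, at the end of the level duct (centre line 142 mm up, at most 66 mm thick). It turns with the head, at most 57 degrees either way from the middle slot; the outer slots are 45 degrees either way.
- grate_mid (a point): Centre of the perforated metal top of the fixed wooden work box (120 x 120 mm, 60 mm high), about 225 mm from the swivel axis, about 45 degrees to one side or the other of where the hood starts. On the other side stands a plain open white housing of the same size.

How it is judged:
By the outcome, as a careful person would: the job done as asked, in the order asked, and still so for the second after the job is handed in, with the robot touching nothing.
It also fails if it takes over 35 s, if anything falls off the work surface, if the arm or the gripper's body presses on something with over 40 N, if the wrist force passes 120 N, or if a joint passes its speed limit or range.

## Robot

A 6-joint arm with a two-finger parallel gripper is mounted at the origin on the work surface. World frame = base frame: x ahead of the robot, y to its left, z up, the work surface at z = 0. Lengths are in mm, angles in rad, forces in N, time in s.
With the tool pointing down it reaches from about 300 to 750 mm from the base axis. Payload 8.5 kg.
Tool frame: the origin (TCP) lies between the finger pads; the fingertips stand 19 mm ahead of it and the grasp point (between the pads) is the TCP (robot.tcp_to_tips is the distance from the TCP to the fingertips, in mm); z points along the fingers, y is the line along which they close (so a half turn about z gives the same grasp; the last joint's range is limited). The gripper opens to 88 mm and grips with 3 to 60 N. Pads are 18 mm wide; open, the fingers measure 123 mm over their backs; the gripper's body (75 mm by 187 mm) begins 45 mm behind the grasp point.
Start: joints at [-1.378, 0.381, 1.297, -0, 1.464, -0.215], TCP at [218.117, -504.882, 257.748] pointing down, gripper open.
Joint ranges: [-3.11, 3.11], [-0.89, 2.33], [0.22, 2.48], [-1.42, 4.56], [0.17, 2.85], [-2.88, 2.88]. Speed limits (rad/s): [2.39, 2.39, 3.14, 3.14, 3.14, 3.14].

## Interface

Orientations are given as a unit quaternion [w, x, y, z].
In Python, from station import robot, monitor, vision gives the robot as it stands. The module is installed in compiled form; this text tells all that it offers. Calls block until the motion is done:
- robot.move_ptp(position, orientation): joint-space move of the TCP to a pose.
- robot.move_straight(position, ori=None, max_speed=150, f_stop=None): straight line of the TCP; ori=None keeps the orientation; max_speed is the mean speed in mm/s. With f_stop (N) it stops when the force on the tool has changed by that much, and returns True; else False.
- robot.movej(angles): joint-space move.
- robot.command_gripper(opening, force=None): opening from 0.0 (shut) to 1.0 (fully open); force is the grip in N (None keeps the last); returns when the fingers have stopped.
- robot.dwell(seconds).
- robot.inverse_kinematics(position, orientation): joint angles nearest the present ones, or None.
- monitor.observe(): the state.
- vision.camera(name): name is "scene" or "top" or "wrist"; returns (picture, depth): 384x512x3 uint8, blue, green, red; 384x512 float32, mm along the optical axis (not along the pixel's ray), 0 where there is no reading.
- vision.camera_model(name): a dict with "fx", "fy", "cx", "cy" (pixels), "D" ([k1, k2, p1, p2, k3] as OpenCV has them; the pictures are not rectified), "view" (4x4, takes a point from world to camera coordinates); the wrist camera has in their place "mount" (4x4, takes a point from camera to tool coordinates, whose origin is the TCP and whose axes are the flange's). Camera axes: x right, y down, z forward; pixel columns grow to the right and rows downward; lengths in mm; the calibration is good to about 2 mm. A picture is of the moment at which its call begins: read the wrist's pose just before it. camera_model takes no time and is no camera call.
A pose or a line that the arm cannot do raises robot.PlanningError and nothing moves.
- robot.job_done(): hands the job in; it is judged then, once.
The state is a dict: "clock": time; "joint_pos": joint angles; "qd": joint speeds; "joint_efforts": joint torques, N m; "tool_pos": TCP position; "ee_rot": TCP orientation; "contact_force": force on the tool from outside, world axes, zero at the start; "moment": the same for the moment, N m; "grip_width": opening from 0.0 (shut) to 1.0 (fully open); "finger_force": force on a finger pad.
Only numpy, scipy, OpenCV 4.12 (cv2) and the standard library are available. Lean on these libraries where they do the work, as an engineer would, in place of code of your own. Each camera call takes 0.05 s, during which the arm holds its last target. There are 200 camera calls.

## Working session

There is one attempt and no reset: what is moved stays moved. The work goes in short steps, each a Python script; the robot and the scene stay as the last script left them, time stands still between calls to the robot, and variables do not carry over. Pictures are saved under pics/ and viewed, at most 10 in all, crops included, and the job is handed in when it is done.

```bash
mkdir -p pics
cat > h.py <<'E'
import numpy as np, cv2
from station import robot, monitor, vision
def grab(n):
    p,d=vision.camera(n); m=vision.camera_model(n); np.savez(f'{n}.npz',p=p,d=d)
    return p,d,m
def pt(m,d,u,v,V=None):
    K=np.array([[m['fx'],0,m['cx']],[0,m['fy'],m['cy']],[0,0,1]])
    x,y=cv2.undistortPoints(np.array([[[u,v]]],float),K,np.array(m['D']))[0,0]
    T=np.linalg.inv(np.array(m['view']) if V is None else V)
    return (T@[x*d,y*d,d,1])[:3]
E
python3 - <<'E'
from h import *
for n in('scene','top'):
    p,d,m=grab(n); cv2.imwrite(f'pics/{n}.png',cv2.resize(p,(768,576)))
    print(n,m)
print(monitor.observe())
E
```

```text
scene {'fx': 353.5728354566234, 'fy': 353.5728354566234, 'cx': 260.6908076247542, 'cy': 194.30023602506978, 'D': array([-0.11278947,  0.        ,  0.        ,  0.        ,  0.        ]), 'view': array([[ 4.22254935e-01,  9.06477046e-01,  3.65900461e-04,
        -2.52302595e+02],
       [ 7.75724540e-01, -3.61138933e-01, -5.17523051e-01,
        -3.60092142e+02],
       [-4.68990626e-01,  2.18810500e-01, -8.55669187e-01,
         9.73788117e+02],
       [ 0.00000000e+00,  0.00000000e+00,  0.00000000e+00,
         1.00000000e+00]])}
top {'fx': 428.50814275156483, 'fy': 428.50814275156483, 'cx': 252.87166033194057, 'cy': 188.81526630812525, 'D': array([-0.0161994,  0.       ,  0.       ,  0.       ,  0.       ]), 'view': array([[-1.61078586e-02, -9.99546641e-01, -2.54371492e-02,
         4.27073995e+01],
       [-9.94208621e-01,  1.87149473e-02, -1.05825178e-01,
         5.53764230e+02],
       [ 1.06253256e-01,  2.35852161e-02, -9.94059346e-01,
         7.90735385e+02],
       [ 0.00000000e+00,  0.00000000e+00,  0.00000000e+00,
         1.00000000e+00]])}
{'clock': 0.1, 'joint_pos': array([-1.37830281e+00,  3.81152082e-01,  1.29813222e+00, -1.84651752e-06,
        1.46358772e+00, -2.15327078e-01]), 'qd': array([-9.81648633e-05, -2.41558841e-04, -3.85113779e-04, -8.06895853e-04,
        8.10735728e-04,  3.15414367e-04]), 'joint_efforts': array([ 3.84998624e-03, -4.38654506e+01, -2.24908876e+01,  7.14396522e-02,
        3.43075418e-02, -7.42545353e-05]), 'tool_pos': array([ 218.07758732, -504.6872229 ,  257.20468544]), 'ee_rot': array([-6.39653137e-04,  9.79282010e-01,  2.02500212e-01,  6.38514107e-06]), 'contact_force': array([-0.66708185, -0.14784315,  0.30158916]), 'moment': array([-0.00384181, -0.02474176,  0.01568496]), 'finger_force': 0.0, 'grip_width': 1.0007354206306125}
```

View pics/scene.png

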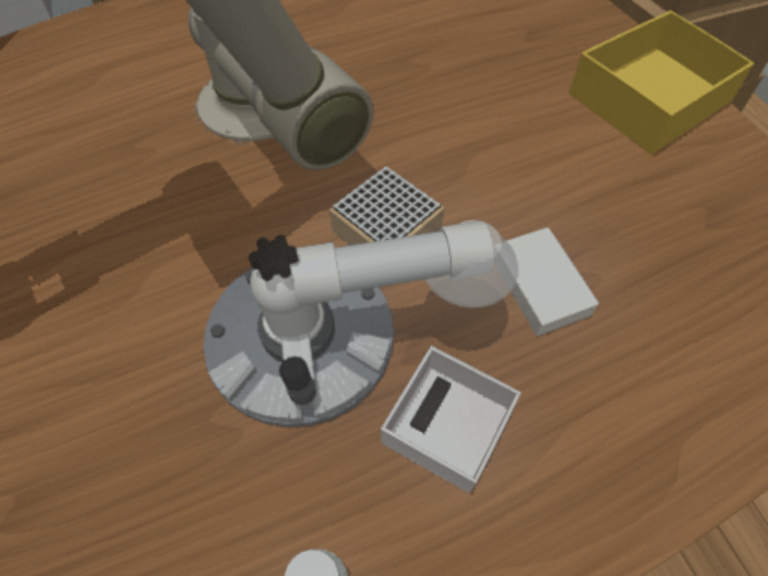

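View pics/top.png

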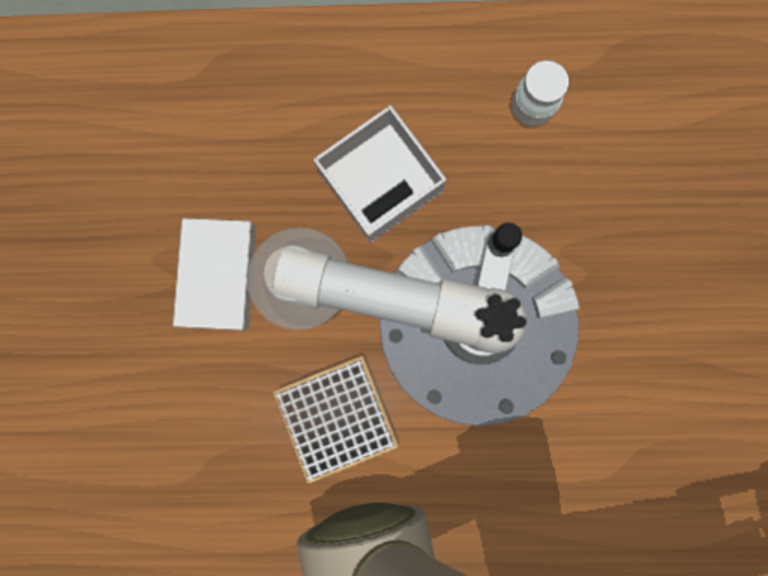

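The knob is at scene (295,373) and top (508,236) in the 1.5x pictures. The star knob is at top (500,318). The perforated box is at top (336,418), on the robot's side, so the head must turn +45° (CCW). The open housing is on the far side.

```bash
cat > m.py <<'E'
from h import *
def ray(n,u,v):
    m=vision.camera_model(n); a=pt(m,1,u/1.5,v/1.5); b=pt(m,1000,u/1.5,v/1.5); return a,(b-a)/np.linalg.norm(b-a)
def tri(a,b):
    (p,d),(q,e)=ray(*a),ray(*b); s=np.linalg.lstsq(np.c_[d,-e],q-p,rcond=None)[0]
    x,y=p+s[0]*d,q+s[1]*e; return (x+y)/2,np.linalg.norm(x-y)
def atz(n,u,v,z):
    p,d=ray(n,u,v); return p+d*(z-p[2])/d[2]
E
python3 - <<'E'
from m import *
np.set_printoptions(precision=1,suppress=True)
print('knobtop',tri(('scene',293,365),('top',508,235)))
print('star',tri(('scene',274,256),('top',500,318)))
print('grate',tri(('scene',387,205),('top',336,418)))
for n,pts in (('scene',[(293,365),(274,256),(387,205)]),('top',[(508,235),(500,318),(336,418)])):
    d=np.load(n+'.npz')['d'];m=vision.camera_model(n)
    for u,v in pts: print(n,pt(m,np.median(d[int(v/1.5)-1:int(v/1.5)+2,int(u/1.5)-1:int(u/1.5)+2]),u/1.5,v/1.5))
# foot disc outline in top depth -> points with z 5..60
d=np.load('top.npz')['d'];m=vision.camera_model('top')
vv,uu=np.mgrid[130:290,225:400]
P=np.array([pt(m,d[v,u],u,v) for u,v in zip(uu.ravel(),vv.ravel())])
print(np.percentile(P[:,2],[5,25,50,75,95]))
# knob top
k=P[(abs(P[:,2]-122)<8)&(P[:,0]>0)]
knob=k[np.hypot(*(k[:,:2]-atz('top',508,235,122)[:2]).T)<30]; print('knob pts',len(knob),knob.min(0),knob.max(0),knob.mean(0))
s=P[(P[:,2]>186)]; print('star',len(s),s.min(0),s.max(0),s.mean(0))
f=P[(P[:,2]>8)&(P[:,2]<45)]
c,r=cv2.minEnclosingCircle(f[:,:2].astype(np.float32)); print('foot',c,r)
E
```

```text
knobtop (array([ 596.2, -115. ,  126.9]), np.float64(1.0082248143995758))
star (array([499.7, -92. , 189.7]), np.float64(1.8646202695776783))
grate (array([389.9,  88.4,  65.1]), np.float64(3.5539435811976676))
scene [ 594.9 -114.5  123.8]
scene [503.5 -91.3 194.4]
scene [387.1  91.6  60.7]
top [ 596.7 -116.1  123.3]
top [499.2 -92.  195. ]
top [388.9  87.1  61.4]
[ -0.5   1.7  16.9  54.2 171.7]
knob pts 270 [ 581.8 -131.   114. ] [ 612.9 -100.9  125.5] [ 596.9 -115.4  122.2]
star 774 [ 467.2 -117.2  186.7] [525.2  13.7 845.7] [496.2 -78.8 277.3]
foot (538.4183349609375, -44.77403259277344) 187.82171630859375
```

```bash
cat >> m.py <<'E'
C=np.array([499.6,-92.]); R=99.8
def q(phi): a=phi/2; return np.array([0,np.cos(a),np.sin(a),0])
def at(phi,z,r=R): return np.array([C[0]+r*np.cos(phi),C[1]+r*np.sin(phi),z])
PHI=np.arctan2(-115.4+92,596.7-499.6)
E
python3 - <<'E'
from m import *
from scipy.spatial.transform import Rotation as Ro
np.set_printoptions(precision=1,suppress=True)
robot.move_ptp(at(PHI,230),q(PHI))
o=monitor.observe(); p,d,m=grab('wrist'); cv2.imwrite('pics/w1.png',p)
T=np.eye(4);T[:3,:3]=Ro.from_quat(np.roll(o['ee_rot'],-1)).as_matrix();T[:3,3]=o['tool_pos']
V=np.linalg.inv(T@np.array(m['mount'])); np.save('V.npy',V)
print(o['clock'],o['tool_pos'],o['contact_force'],o['joint_pos'])
vv,uu=np.mgrid[0:384:2,0:512:2]
P=np.array([pt(m,d[v,u],u,v,V) for u,v in zip(uu.ravel(),vv.ravel()) if d[v,u]>0])
k=P[(abs(P[:,2]-122)<5)&(np.hypot(P[:,0]-596.5,P[:,1]+115.4)<30)]
print(len(k),k.min(0),k.max(0),k.mean(0), cv2.minEnclosingCircle(k[:,:2].astype(np.float32)))
E
```

```text
2.0667 [ 596.5 -116.1  230. ] [0.9 0.3 0.7] [-0.4  0.5  1.2 -0.   1.5  1.4]
288 [ 582.  -132.3  117.1] [ 612.5 -101.7  123.8] [ 597.9 -117.2  121. ] ((596.865966796875, -116.71965026855469), 15.64510440826416)
```

View pics/w1.png

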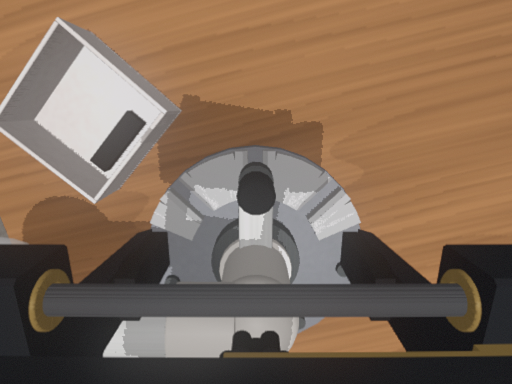

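The knob is at wrist (256,195), between the fingers, and the wrist measurement agrees to about 1 mm. Next I descend and grip.

Run:
```python
from m import *
np.set_printoptions(precision=2,suppress=True)
print(robot.move_straight(at(PHI,107),q(PHI),f_stop=12))
robot.command_gripper(0.3,force=40); 
def s(t): o=monitor.observe(); print(t,o['clock'],o['tool_pos'],o['contact_force'],o['grip_width']*88,o['finger_force'])
s('down'); robot.command_gripper(0.0,force=40); s('grip')
print(robot.move_straight(at(PHI,128.5),q(PHI),max_speed=40,f_stop=35)); s('lift')
p,d,m=grab('wrist'); cv2.imwrite('pics/w2.png',p)
p,d,m=grab('scene'); cv2.imwrite('pics/s2.png',p[130:330,100:350].repeat(3,0).repeat(3,1))
```

```text
False
down 3.9917 [ 596.65 -115.45  107.01] [ 0.58 -0.34  0.09] 30.70995575392982 39.999847412109375
grip 4.2083 [ 596.66 -115.45  107.01] [ 1.02 -0.03 -0.05] 30.72079798234185 40.0000764336437
False
lift 4.9 [ 596.54 -115.33  128.26] [ 3.13 -1.39 -9.13] 30.81751193550615 39.998130993917584
```

View pics/s2.png

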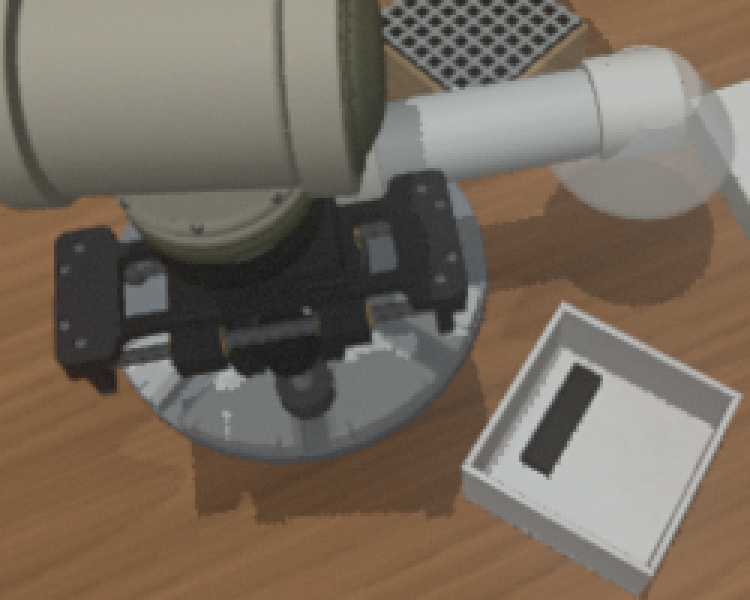

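The 9 N pull matches a plunger lifted about 21 mm. Now I swing in an arc.

Run:
```python
from m import *
np.set_printoptions(precision=2,suppress=True)
for i in range(1,10):
    ph=PHI+np.radians(5*i)
    st=robot.move_straight(at(ph,128.5),q(ph),max_speed=60,f_stop=25)
    o=monitor.observe(); print(i,st,o['clock'],o['tool_pos'],o['contact_force'],o['grip_width']*88)
    if st: break
p,d,m=grab('top'); cv2.imwrite('pics/t3.png',cv2.resize(p,(768,576)))
```

```text
1 False 5.2917 [ 598.2  -106.24  128.27] [ 2.67  0.28 -8.58] 30.523212784716318
2 False 5.5833 [599.01 -97.9  128.35] [ 0.98  0.92 -8.7 ] 30.766633760237735
3 False 5.875 [599.09 -89.34 128.36] [-0.33  0.92 -8.72] 30.554421145474766
4 False 6.1667 [598.4  -80.72 128.34] [-0.4   1.89 -7.22] 30.407867255315914
5 False 6.4583 [597.03 -72.18 128.31] [-3.3   1.87 -8.75] 30.579557790079804
6 False 6.75 [594.92 -63.84 128.34] [-3.65 -0.18 -9.04] 30.505851233260504
7 False 7.0417 [592.09 -55.72 128.33] [-4.8  -0.4  -8.92] 30.55826928256553
8 False 7.3333 [588.52 -47.9  128.33] [-5.67 -2.01 -8.88] 30.54111877744759
9 False 7.625 [584.29 -40.39 128.35] [-4.88 -1.81 -8.29] 30.274294130341154
```

View pics/t3.png

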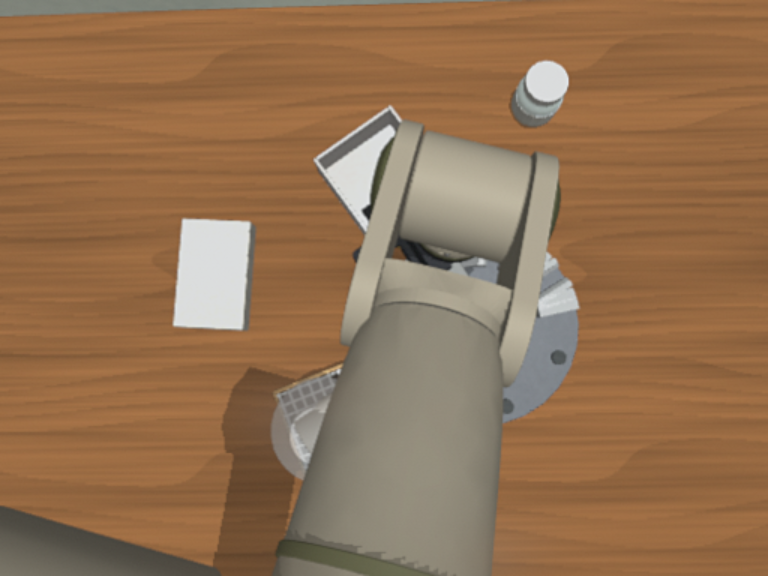

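The hood (rim near (300,435)) now hangs over the grate. I lower the plunger while still gripping, release it, rise, and check.

Run:
```python
from m import *
np.set_printoptions(precision=2,suppress=True)
def s(t): o=monitor.observe(); print(t,o['clock'],o['tool_pos'],o['contact_force'],o['grip_width']*88)
ph=PHI+np.radians(45)
for z in (116,108.5):
    print(robot.move_straight(at(ph,z),q(ph),max_speed=40,f_stop=20)); s(z)
robot.command_gripper(0.75); robot.dwell(.3); s('open')
robot.move_straight(at(ph,230),q(ph)); s('up')
from scipy.spatial.transform import Rotation as Ro
o=monitor.observe(); p,d,m=grab('wrist'); cv2.imwrite('pics/w4.png',p)
T=np.eye(4);T[:3,:3]=Ro.from_quat(np.roll(o['ee_rot'],-1)).as_matrix();T[:3,3]=o['tool_pos']
V=np.linalg.inv(T@np.array(m['mount']))
vv,uu=np.mgrid[0:384:2,0:512:2]
P=np.array([pt(m,d[v,u],u,v,V) for u,v in zip(uu.ravel(),vv.ravel()) if d[v,u]>0])
k=P[(abs(P[:,2]-128)<22)&(np.hypot(P[:,0]-at(ph,0)[0],P[:,1]-at(ph,0)[1])<20)]
k=k[k[:,2]>115]; print(len(k),np.percentile(k[:,2],[10,50,90]),cv2.minEnclosingCircle(k[:,:2].astype(np.float32)),at(ph,0))
```

```text
False
116 8.1333 [584.56 -40.79 115.95] [-5.64 -2.49 -7.48] 30.608266964734554
False
108.5 8.4667 [584.64 -40.88 108.6 ] [-5.76 -3.95 -5.72] 30.762641554523256
open 9.4417 [584.72 -39.91 108.48] [-0.8   1.21  0.32] 66.17494981029472
up 10.4 [584.39 -39.88 229.07] [ 0.03 -0.13 -0.7 ] 66.2147136518658
298 [118.19 121.37 122.39] ((584.850830078125, -40.59688949584961), 15.870431900024414) [584.74 -39.93   0.  ]
```

View pics/w4.png

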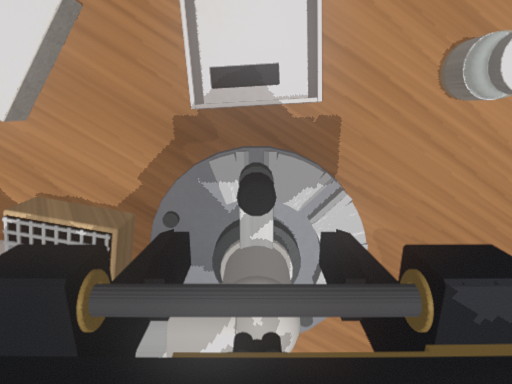

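The knob, at (256,195), stands in the end slot with its top at about 121.4 mm. It measured 121.0 mm when home at the start, so the plunger is fully home.

```bash
python3 -c "
from h import *
print(robot.job_done())"
```

```text
the job is handed in; nothing more can be done
None
```

The hood now hangs over the perforated box, the plunger is fully home in the slot there, the knob is released with the gripper clear, and the job is handed in at about 10.5 s on the robot clock.

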